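Slide the carrier board into its notches and bolt it

TASK

Push the loose wooden carrier board along the rails of the shaping jig with the fingertips, away from the end where it waits, slowly enough that all its feet drop into the locating notches and it sits level and fully down. Then push the red-knobbed bolt all the way in over the board's edge to lock it. Only push: do not lift the board off its rails, and leave the other things on the bench where they are.

Things in the scene. Friction and masses are not known exactly. Their poses are not given: they have to be found in the camera images.
- jig: Wooden shaping jig screwed to the bench (cannot move), 360 mm (x) by 178 mm (y), open above. Origin: centre of its underside, at bench height. The board is pushed along +x; the bolt is on the +y side. Rails along x at |y| 30 to 77 mm, tops 32 mm high, an open channel between them. Cheeks 12 mm thick, inner faces at |y| = 77 mm, tops 54 mm high, guide the board. No end walls.
- seat (a point): Point on the jig at its x = 75, y = 0 mm, at rail-top height (32 mm): the board's middle comes here when home. The notches have dark floors, are 10 mm deep and 28 mm long: in the rails' outer lanes (|y| 54 to 77 mm) centred 50 mm ahead of this point, in the inner lanes (|y| 30 to 54 mm) centred 50 mm behind it.
- board: Loose pale wooden board on the rails, 130 (x) by 150 (y) by 18 mm, 0.35 to 0.65 kg, on four white feet 12 mm tall, a dark wooden blank fixed on top. Origin: mid x and y, at the undersides of the feet. Axes as the jig's within 0.02 rad, +x leading. Origin 32 mm above the bench while sliding, 22 mm when home; then it is within 4 mm of x = 75 mm in the jig's frame. Starts at x = -90 to -30 mm.
- board_rear (a point): Middle of the board's upright rear face, 65 mm behind its origin and 21 mm above it; the face is 18 mm tall and 150 mm wide. Push here towards the jig's +x; sliding takes 2 to 5 N. The feet (20 mm long; front pair runs on the outer lanes, rear pair on the inner lanes) drop into their notches, whose far walls then stop the board. Push slowly, under 0.1 m/s.
- bolt (a joint): Travel of the steel locking bolt (m): 0 = drawn back, clear of the board; 0.030 = fully in, at its end stop, 21 mm over the board's edge. Starts at 0 to 0.004. It slides towards the jig's -y, needs about 1.5 N and stays where it is left. Its underside is 54.5 mm above the bench: it passes 2.5 mm over a board that is home; one that is not down blocks it.
- bolt_knob (a point): Centre of the top of the bolt's upright red knob, 16 mm across, its top 95.5 mm and foot 63.5 mm above the bench. With the bolt at 0 it is at x = 75, y = 129 mm in the jig's frame. Below it the bolt's 18 mm wide bar reaches 25 mm farther to +y, on a wooden block 54 mm tall (out to y = 154 mm), between low steel guides (tops 65 mm high).
- glue: white glue bottle with a red cap and label, 64 mm across, 190 mm tall, standing; origin at the centre of its underside. Leave it alone.
- tape: roll of black tape lying flat, 96 mm across, 45 mm tall; origin at the centre of its underside. Leave it alone.
- sander: cork sanding block 110 x 65 x 35 mm; origin at the centre of its underside. Leave it alone.
- screwdriver: screwdriver lying on the bench, along its own x; low. Leave it alone.
- mallet: hammer lying on the bench, along its own x; low. Leave it alone.
- drill: yellow and black cordless drill standing on its battery, 186 mm tall, about 115 x 75 mm at the foot with a chuck reaching 160 mm along its own +x; origin at the centre of its underside. Leave it alone.
Mind the look-alikes: they are no part of the job. What is shaped like the board but green or purple is not meant.

How it is judged:
On the way, in this order (a step that is already met when the one before it is completed fails the run):
1. the carrier board has dropped level into its notches (x of board in the frame of jig between 0.067 and 0.083 m and z of board in the frame of jig below 0.0255 m and angle between board's own z axis and vertical below 0.04 rad), for 0.2 s.
2. then the bolt is pushed in over the board's edge (value of joint bolt above 0.024 m), for 0.2 s.
At the end, for the whole second after the job is handed in: The board rests level (within 0.04 rad) with its feet in the notches (origin within 8 mm of x = 75 mm and below 25.5 mm in the jig's frame), the bolt is in by more than 24 mm of its 30 mm, and all is at rest (all of step 1 and value of joint bolt above 0.024 m and velocity of joint bolt below 0.01 m/s and linear speed of board below 0.01 m/s); the robot touches nothing.
It fails at once if the board is lifted off its rails or tipped up (z of board in the frame of jig above 0.044 m or angle between board's own z axis and vertical above 0.3 rad).
It fails at once if another thing on the bench is disturbed (distance of any of glue, tape, sander, screwdriver, mallet, drill from where it was at the start of the episode above 0.03 m).
It also fails if it takes over 42 s, if anything falls off the work surface, if the arm or the gripper's body presses on something with over 40 N, if the wrist force passes 120 N, or if a joint passes its speed limit or range.

ROBOT

A 7-joint arm with a two-finger parallel gripper is mounted at the origin on the work surface. World frame = base frame: x ahead of the robot, y to its left, z up, the work surface at z = 0. Lengths are in m, angles in rad, forces in N, time in s.
With the tool pointing down it reaches from about 0.425 to 0.925 m from the base axis. Payload 6.8 kg.
Tool frame: the origin (TCP) lies midway between the tips of the shut fingers; the grasp point (between the pads) lies r.grip_point_offset behind it (r.grip_point_offset is the distance from the TCP to the grasp point, in m); z points along the fingers, y is the line along which they close (so a half turn about z gives the same grasp; the last joint's range is limited). The gripper opens to 85 mm and grips with 20 to 120 N. Pads are 22 mm wide; open, the fingers measure 114 mm over their backs; the gripper's body (76 mm by 85 mm) begins 54 mm behind the grasp point. The pads swing forward as they close: fully open they stand 13 mm farther back than shut.
Start: joints at [-1.301, 0.477, 0.022, 1.555, -0.011, 1.109, -0.083], TCP at [0.249, 0.627, 0.231] pointing down, gripper open.
Joint ranges: [-2.96, 2.96], [-0.34, 2.1], [-1.41, 1.46], [0.24, 2.44], [-1.37, 4.51], [0.17, 1.92], [-2.96, 2.96]. Speed limits (rad/s): [2.39, 2.39, 3.14, 3.14, 3.14, 3.14, 3.14].

INTERFACE

Orientations are given as a rotation vector (axis times angle).
In Python, from bench import r gives the robot as it stands. The module is installed in compiled form; this text tells all that it offers.
- The arm moves only by the shell command python3 -m crank 'ROWS' [FORCE]. ROWS is JSON, a list of rows, each a list of 5 numbers: the shift along the world's x, y, z in units of 200 mm (1.0 is 200 mm), then the turn about the world's z in units of 45 degrees (1.0 is 45 degrees), then the opening, from -1 (shut) to 1 (fully open). In form: [[dx, dy, dz, turn, jaw], ...]. A call has 1 to 8 rows; each row shifts and turns the commanded pose from where the row before left it; what a row does not reach is not made up. A row lasts 1/12 s, in which the tool goes at most 41.7 mm and 7.16 degrees, less where a joint would pass 70% of its speed; a pose out of reach is approached as far as the arm can. A call with a number of a shift or a turn outside -1 to 1 is refused whole. A call with a gripper value outside its range is refused whole. The fingers move at their own pace and stop on an object; FORCE is the grip in N (left out, the last holds). Time passes only in rows, so rows that do not move let the fingers close. It gives the time, the measured TCP pose, the force, the opening and the grip force at its end, in the units of the state.
- r.get_obs(): the state, without advancing time (a new reading comes with each control period).
- r.grab_frame(name): name is "scene" or "top"; returns the picture (384x512x3 uint8, blue, green, red); there is no depth.
- r.camera_model(name): a dict with "fx", "fy", "cx", "cy" (pixels), "distortion" ([k1, k2, p1, p2, k3] as OpenCV has them; the pictures are not rectified), "R" (3x3) and "t" (3): a world point X has camera coordinates R X + t. Camera axes: x right, y down, z forward; pixel columns grow to the right and rows downward; lengths in m; the calibration is good to about 2 mm. A picture is of the moment at which its call begins. camera_model takes no time and is no camera call.
- r.hand_in(): hands the job in; it is judged then, once.
The state is a dict: "clock": time; "joints": joint angles; "qvel": joint speeds; "tau": joint torques, N m; "tcp_pos": TCP position; "orientation": TCP orientation; "contact_force": force on the tool from outside, world axes, zero at the start; "moment": the same for the moment, N m; "grip_width": finger opening in m; "gripper_force": force on a finger pad.
Only numpy, scipy, OpenCV 4.12 (cv2) and the standard library are available. Lean on these libraries where they do the work, as an engineer would, in place of code of your own. Each camera call takes 0.05 s, during which the arm holds its last target. There are 200 camera calls.

## Working session

There is one attempt and no reset: what is moved stays moved. The work goes in short steps, Python scripts to look and compute and a shell command to move; the robot and the scene stay as the last step left them, time stands still between calls to the robot, and variables do not carry over. Pictures are saved under pics/ and viewed, at most 10 in all, crops included, and the job is handed in when it is done.

```bash
mkdir -p pics; python3 - <<'E'
from bench import r
import cv2
for n in("scene","top"):
    cv2.imwrite(f"pics/{n}0.png",cv2.resize(r.grab_frame(n),(800,600),interpolation=cv2.INTER_CUBIC)); c=r.camera_model(n); print(c)
o=r.get_obs(); print(o, r.grip_point_offset)
E
```

```text
{'fx': 376.4803439485976, 'fy': 376.4803439485976, 'cx': 251.8840611751829, 'cy': 190.95270477961668, 'distortion': array([-0.10011638,  0.        ,  0.        ,  0.        ,  0.        ]), 'R': array([[ 0.17332381,  0.98486261, -0.00212214],
       [ 0.52069402, -0.09346435, -0.8486119 ],
       [-0.83596447,  0.14597966, -0.52901167]]), 't': array([-0.0534421 , -0.21547035,  1.6348056 ])}
{'fx': 393.1418230823906, 'fy': 393.1418230823906, 'cx': 257.8039652151977, 'cy': 186.30668800496946, 'distortion': array([-0.0159502,  0.       ,  0.       ,  0.       ,  0.       ]), 'R': array([[-0.018976  , -0.99980113,  0.00613317],
       [-0.98322768,  0.01754783, -0.18153621],
       [ 0.18139248, -0.00947514, -0.98336513]]), 't': array([-0.04420185,  0.52607203,  1.33930195])}
{'clock': 0.1, 'joints': array([-1.30105614,  0.47770773,  0.02236462,  1.55635722, -0.01148612,
        1.1093143 , -0.08313216]), 'qvel': array([ 0.00034545, -0.00155179, -0.00038053, -0.00200812, -0.00097323,
        0.00112759,  0.00030854]), 'tau': array([ 5.29846424e-03, -5.97755384e+01,  1.61427431e+00, -2.81951988e+01,
        1.29506900e-02,  5.11998383e-03, -1.58790118e-05]), 'tcp_pos': array([0.24884474, 0.62687435, 0.23042793]), 'orientation': array([-5.89993045e-01, -3.08552082e+00,  2.59071193e-03]), 'contact_force': array([ 0.16917915,  0.34083988, -0.02315548]), 'moment': array([ 0.04091598, -0.01185639,  0.01914523]), 'gripper_force': 0.0, 'grip_width': 0.08509193712613677} 0.0187
```

View pics/scene0.png

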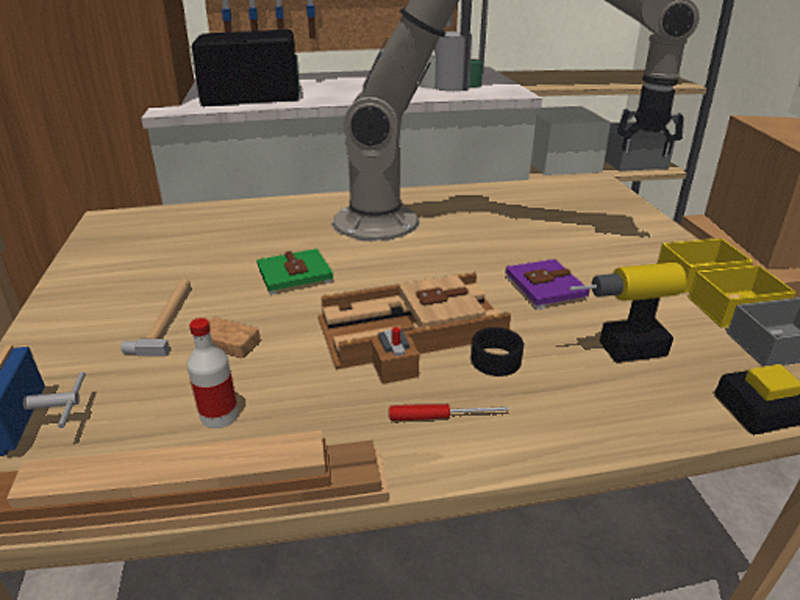

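View pics/top0.png

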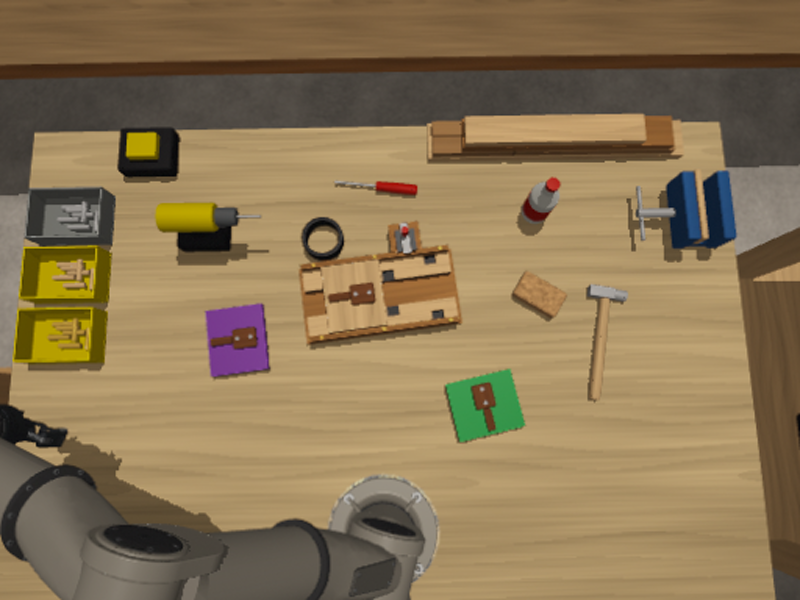

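The top view shows three board-shaped things: pale (345,295), purple (237,340) and green (484,405). The pale one lies on the jig's rails, so it is the one meant. Jig +x points right in the top picture (about world -y), and the bolt is at (404,236). Enlarging to confirm this and get corner pixels.

```bash
python3 - <<'E'
from bench import r
import cv2
f=r.grab_frame("top"); cv2.imwrite("pics/raw1.png",f)
cv2.imwrite("pics/crop1.png",cv2.resize(f[135:225,185:305],None,fx=6.5,fy=6.5,interpolation=cv2.INTER_CUBIC))
E
```

```text
(no output)
```

View pics/crop1.png

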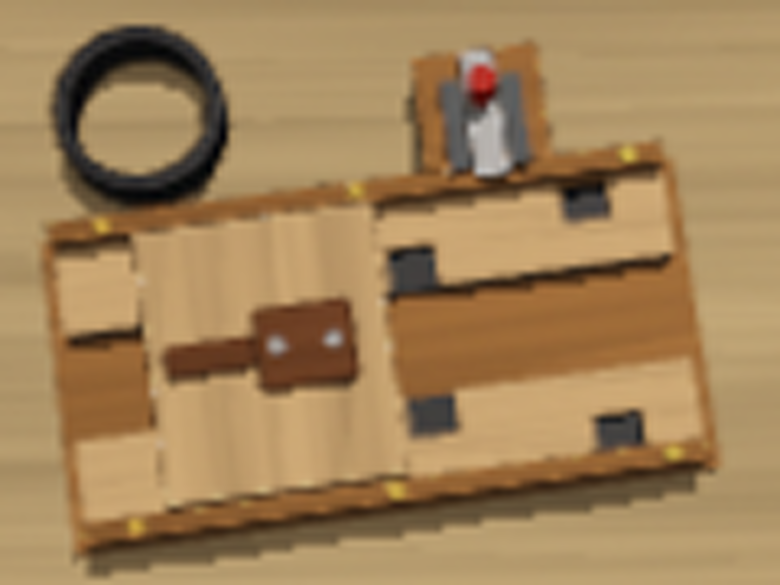

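The crop confirms it: the pale board with the dark blank is on the rails. Its rear edge runs (133,238)-(165,508) and its front edge (372,207)-(405,475). The four dark notches are ahead of it, at (412,270), (433,413), (586,202) and (620,430). The red knob top is at (482,80).

```bash
cat >h.py <<'E'
from bench import r
import numpy as np, cv2
from scipy.optimize import least_squares
def ray(px,z,n="top"):
    c=r.camera_model(n);K=np.array([[c['fx'],0,c['cx']],[0,c['fy'],c['cy']],[0,0,1]])
    q=cv2.undistortPoints(np.array(px,float).reshape(-1,1,2),K,c['distortion']).reshape(-1,2)
    R,t=c['R'],c['t'];C=-R.T@t;d=np.c_[q,np.ones(len(q))]@R
    s=(np.asarray(z)-C[2])/d[:,2];return C+s[:,None]*d
def raw(p,x0=185,y0=135,k=6.5): return (np.array(p,float)+.5)/k-.5+[x0,y0]
E
python3 - <<'E'
from h import *
m=np.array([[-180,89],[180,89],[125,65.5],[25,42],[25,-42],[125,-65.5]])/1000
W=ray(raw([[45,232],[658,143],[586,202],[412,270],[433,413],[620,430]]),[.054]*2+[.022]*4)[:,:2]
rot=lambda a:np.array([[np.cos(a),-np.sin(a)],[np.sin(a),np.cos(a)]])
f=lambda p:(m@rot(p[2]).T+p[:2]-W).ravel()
s=least_squares(f,[.5,0,-1.5]);p=s.x;print(p,(s.fun*1000).round(1))
R=rot(p[2])
B=ray(raw([[133,238],[165,508],[405,475],[372,207]]),.062)[:,:2]
print("board in jig",((B-p[:2])@R*1000).round(1))
k=ray(raw([[482,80]]),.0955)[:,:2];print("knob",k,((k-p[:2])@R*1000).round(1))
t=ray(raw([[140,105]]),.045)[:,:2];print("tape",t,((t-p[:2])@R*1000).round(1))
for n,q in dict(rear=(-.155+.0,0),rearpush=(.0,0),seat=(.075,0),knob=(.075,.129)).items(): print(n,R@q+p[:2])
o=r.get_obs();print(cv2.Rodrigues(o['orientation'])[0].round(3))
E
```

```text
[ 5.22722164e-01 -1.88970807e-04 -1.43556034e+00] [  0.6  10.4   5.  -10.8  -0.7   1.9  -0.4  -0.   -3.   -1.   -1.5  -0.5]
board in jig [[-122.1   74.4]
 [-124.3  -73.7]
 [   4.2  -75.7]
 [   8.3   71.8]]
knob [[ 0.65557386 -0.05928619]] [[ 76.5 123.7]]
tape [[0.65918322 0.1294938 ]] [[-110.1  152.7]]
rear [0.50182442 0.15339581]
rearpush [ 5.22722164e-01 -1.88970807e-04]
seat [ 0.53283398 -0.07450419]
knob [ 0.66065615 -0.05711187]
[[-0.929  0.369 -0.   ]
 [ 0.369  0.929 -0.001]
 [-0.    -0.001 -1.   ]]
```

The jig pose is consistent (notches within 5 mm, board 128 mm long, knob where expected). The board is at x≈-58 mm in the jig. Moving to a point behind its rear face.

```bash
python3 -m crank '[[0.079,-0.145,0,-0.084,0],[0.079,-0.145,0,-0.084,0],[0.079,-0.145,0,-0.084,0],[0.079,-0.145,0,-0.084,0],[0.079,-0.145,0,-0.084,0],[0.079,-0.145,0,-0.084,0],[0.079,-0.145,0,-0.084,0],[0.079,-0.145,0,-0.084,0]]'
python3 -m crank '[[0.079,-0.145,0,-0.084,0],[0.079,-0.145,0,-0.084,0],[0.079,-0.145,0,-0.084,0],[0.079,-0.145,0,-0.084,0],[0.079,-0.145,0,-0.084,0],[0.079,-0.145,0,-0.084,0],[0.079,-0.145,0,-0.084,0],[0.079,-0.145,0,-0.084,0]]'
python3 -m crank '[[0,0,0,0,0],[0,0,0,0,0]]'
```

```text
clock: 0.82
tcp_pos: [0.3758, 0.3938, 0.2312]
orientation: [-1.379, -2.823, 0.0]
contact_force: [0.8, 0.4, 0.3]
grip_width: 0.0428
gripper_force: 0.0
clock: 1.48
tcp_pos: [0.5021, 0.1619, 0.2313]
orientation: [-2.067, -2.365, -0.0]
contact_force: [0.4, 0.2, 0.2]
grip_width: 0.043
gripper_force: 0.0
clock: 1.65
tcp_pos: [0.5024, 0.1613, 0.2313]
orientation: [2.068, 2.364, -0.001]
contact_force: [-1.0, 0.4, -0.3]
grip_width: 0.0425
gripper_force: 0.0
```

```bash
python3 -m crank '[[0,0,-0.16,0,0],[0,0,-0.16,0,0],[0,0,-0.16,0,0],[0,0,-0.16,0,0],[0,0,-0.14,0,0],[0,0,-0.1,0,0],[0,0,-0.07,0,0],[0,0,0,0,0]]'
python3 - <<'E'
from h import *
print(r.get_obs()['tcp_pos'],r.get_obs()['contact_force'])
f=r.grab_frame("scene");cv2.imwrite("pics/s2.png",cv2.resize(f[150:260,180:350],None,fx=4.6,fy=4.6,interpolation=cv2.INTER_CUBIC))
E
```

```text
clock: 2.32
tcp_pos: [0.4989, 0.1643, 0.0384]
orientation: [-2.058, -2.369, 0.008]
contact_force: [-0.6, 0.5, -0.1]
grip_width: 0.0429
gripper_force: 0.0
[0.49891259 0.16433748 0.03835485] [-0.64313215  0.4918025  -0.10660788]
```

View pics/s2.png

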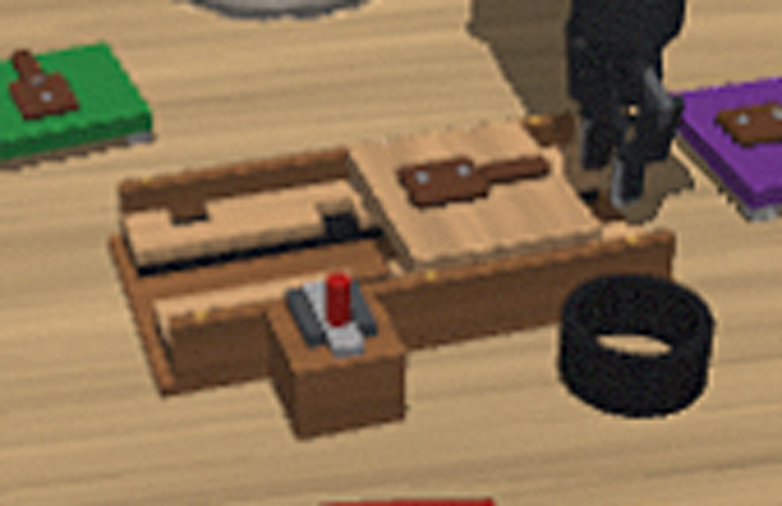

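The fingertips (about (610,180) in the crop) stand behind the board, low and clear of the jig. Pushing slowly.

```bash
for i in 1; do python3 -m crank '[[0.0034,-0.0248,0,0,0],[0.0034,-0.0248,0,0,0],[0.0034,-0.0248,0,0,0],[0.0034,-0.0248,0,0,0],[0.0034,-0.0248,0,0,0],[0.0034,-0.0248,0,0,0],[0.0034,-0.0248,0,0,0],[0.0034,-0.0248,0,0,0]]'; done
python3 -m crank '[[0.0034,-0.0248,0,0,0],[0.0034,-0.0248,0,0,0],[0.0034,-0.0248,0,0,0],[0.0034,-0.0248,0,0,0],[0.0034,-0.0248,0,0,0],[0.0034,-0.0248,0,0,0],[0.0034,-0.0248,0,0,0],[0.0034,-0.0248,0,0,0]]'
```

```text
clock: 3.03
tcp_pos: [0.5074, 0.1249, 0.0418]
orientation: [-2.062, -2.369, -0.003]
contact_force: [-0.6, 5.6, 2.9]
grip_width: 0.0428
gripper_force: 2.8
clock: 3.7
tcp_pos: [0.5121, 0.0866, 0.0417]
orientation: [-2.06, -2.368, -0.003]
contact_force: [-3.6, 8.1, 6.9]
grip_width: 0.0426
gripper_force: 4.5
```

```bash
python3 - <<'E'
from h import *
o=r.get_obs();print(o['tcp_pos'],o['contact_force'],o['moment'])
a=cv2.resize(r.grab_frame("scene")[150:260,180:350],None,fx=4.6,fy=4.6,interpolation=cv2.INTER_CUBIC)
cv2.imwrite("pics/s3.png",a)
E
```

```text
[0.51207948 0.08658205 0.04168774] [-3.63918504  8.08745083  6.87837963] [ 1.73414772  0.93027898 -0.25662821]
```

View pics/s3.png

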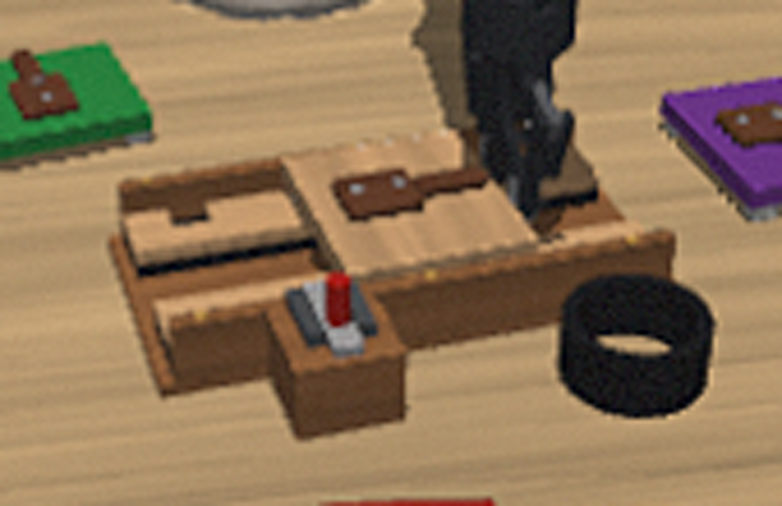

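The board slides straight, but there's an upward force on the tool. Backing off slightly to check where it comes from.

```bash
python3 -m crank '[[-0.0034,0.0248,0,0,0],[-0.0034,0.0248,0,0,0],[0,0,0,0,0],[0,0,0,0,0]]'; python3 -m crank '[[0,0,0.01,0,0],[0,0,0.005,0,0],[0,0,0,0,0]]'
```

```text
clock: 4.08
tcp_pos: [0.5112, 0.0942, 0.0412]
orientation: [2.063, 2.369, -0.0]
contact_force: [-0.3, 0.6, -1.1]
grip_width: 0.0427
gripper_force: 0.0
clock: 4.33
tcp_pos: [0.5115, 0.0938, 0.0446]
orientation: [2.064, 2.368, 0.0]
contact_force: [-0.6, 0.1, 0.5]
grip_width: 0.0425
gripper_force: 0.0
```

The force came only from board contact and the tool is free otherwise. Lowering a little to keep overlap after the drop, then continuing.

```bash
python3 -m crank '[[0,0,-0.015,0,0],[0,0,-0.015,0,0],[0.0034,-0.0248,0,0,0],[0.0034,-0.0248,0,0,0],[0.0034,-0.0248,0,0,0],[0.0034,-0.0248,0,0,0],[0.0034,-0.0248,0,0,0],[0.0034,-0.0248,0,0,0]]';python3 -m crank '[[0.0034,-0.0248,0,0,0],[0.0034,-0.0248,0,0,0],[0.0034,-0.0248,0,0,0],[0.0034,-0.0248,0,0,0],[0.0034,-0.0248,0,0,0],[0.0034,-0.0248,0,0,0],[0.0027,-0.0198,0,0,0],[0.0027,-0.0198,0,0,0]]'
```

```text
clock: 5.0
tcp_pos: [0.515, 0.0638, 0.0382]
orientation: [-2.063, -2.368, 0.001]
contact_force: [-1.8, 3.4, -1.7]
grip_width: 0.0427
gripper_force: 1.3
clock: 5.67
tcp_pos: [0.5207, 0.0261, 0.0384]
orientation: [2.064, 2.368, 0.0]
contact_force: [-0.2, 1.9, -1.3]
grip_width: 0.0424
gripper_force: 1.3
```

```bash
python3 -m crank '[[0.002,-0.0149,0,0,0],[0.002,-0.0149,0,0,0],[0.002,-0.0149,0,0,0],[0.002,-0.0149,0,0,0]]'; python3 -m crank '[[0.002,-0.0149,0,0,0],[0.002,-0.0149,0,0,0],[0.002,-0.0149,0,0,0]]'
```

```text
clock: 6.0
tcp_pos: [0.5221, 0.0147, 0.0383]
orientation: [-2.063, -2.369, -0.0]
contact_force: [-1.7, 2.7, -0.2]
grip_width: 0.0424
gripper_force: 1.8
clock: 6.25
tcp_pos: [0.5232, 0.0055, 0.0383]
orientation: [-2.063, -2.369, 0.0]
contact_force: [-0.4, 2.4, -0.0]
grip_width: 0.043
gripper_force: 0.4
```

```bash
python3 - <<'E'
from h import *
cv2.imwrite("pics/t4.png",cv2.resize(r.grab_frame("top")[135:225,185:305],None,fx=6.5,fy=6.5,interpolation=cv2.INTER_CUBIC))
E
```

```text
(no output)
```

View pics/t4.png

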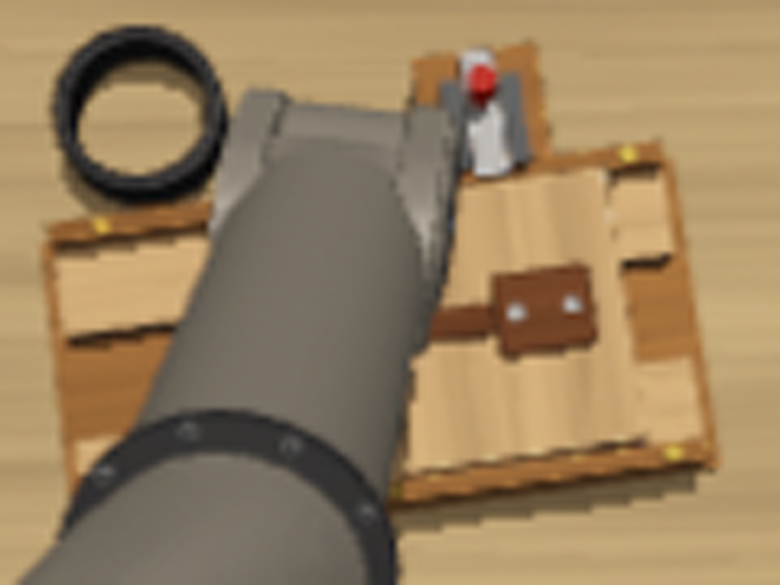

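The board's front edge now runs (608,170)-(645,443), close to home. Continuing in smaller steps until the notch walls stop it.

```bash
python3 -m crank '[[0.0014,-0.0099,0,0,0],[0.0014,-0.0099,0,0,0],[0,0,0,0,0]]'; python3 -m crank '[[0.0014,-0.0099,0,0,0],[0.0014,-0.0099,0,0,0],[0,0,0,0,0]]'
python3 -m crank '[[0.0014,-0.0099,0,0,0],[0,0,0,0,0]]'
python3 - <<'E'
from h import *
p=[.5227,-.0002];a=-1.4356;R=np.array([[np.cos(a),-np.sin(a)],[np.sin(a),np.cos(a)]])
for z in(.062,.052):print(z,((ray(raw([[608,170],[645,443]]),z)[:,:2]-p)@R*1000).round(1))
print((r.get_obs()['tcp_pos'][:2]-p)@R)
E
```

```text
clock: 6.55
tcp_pos: [0.5244, 0.0012, 0.0385]
orientation: [2.064, 2.368, 0.001]
contact_force: [0.6, 0.9, 0.3]
grip_width: 0.0427
gripper_force: 0.4
clock: 6.8
tcp_pos: [0.5252, -0.0011, 0.0385]
orientation: [-2.063, -2.369, -0.003]
contact_force: [0.3, 6.0, 0.1]
grip_width: 0.0424
gripper_force: 2.9
clock: 6.97
tcp_pos: [0.5258, -0.0013, 0.0386]
orientation: [-2.061, -2.37, -0.005]
contact_force: [0.3, 10.4, -0.6]
grip_width: 0.0428
gripper_force: 5.0
0.062 [[138.2  72.7]
 [133.3 -78.3]]
0.052 [[139.2  75.1]
 [134.2 -77. ]]
[0.00152112 0.00288849]
```

It's stopped against the notch walls (10 N). Backing off, rising, and checking.

```bash
python3 -m crank '[[-0.007,0.05,0,0,0],[-0.0135,0.099,0,0,0],[0,0,0.15,0,-0.5],[0,0,0.18,0,-1],[0,0,0.18,0,-1],[0.18,0,0.05,0,-1],[0.18,0,0,0,-1],[0.18,0,0,0,-1]]'
python3 -m crank '[[0.18,0,0,0,-1],[0.15,0,0,0,-1],[0,0,0,0,-1]]'
python3 - <<'E'
from h import *
f=r.grab_frame("scene");cv2.imwrite("pics/s5.png",cv2.resize(f[140:260,180:350],None,fx=4.6,fy=4.6,interpolation=cv2.INTER_CUBIC))
p=[.5227,-.0002];a=-1.4356;R=np.array([[np.cos(a),-np.sin(a)],[np.sin(a),np.cos(a)]])
print((r.get_obs()['tcp_pos'][:2]-p)@R)
E
```

```text
clock: 7.63
tcp_pos: [0.6307, 0.0253, 0.1524]
orientation: [2.062, 2.367, 0.004]
contact_force: [0.3, -0.1, 0.1]
grip_width: 0.0005
gripper_force: 0.0
clock: 7.88
tcp_pos: [0.6996, 0.025, 0.1499]
orientation: [2.06, 2.365, 0.002]
contact_force: [-0.8, 0.3, 0.5]
grip_width: -0.0
gripper_force: 0.0
[-0.00128431  0.17585769]
```

View pics/s5.png

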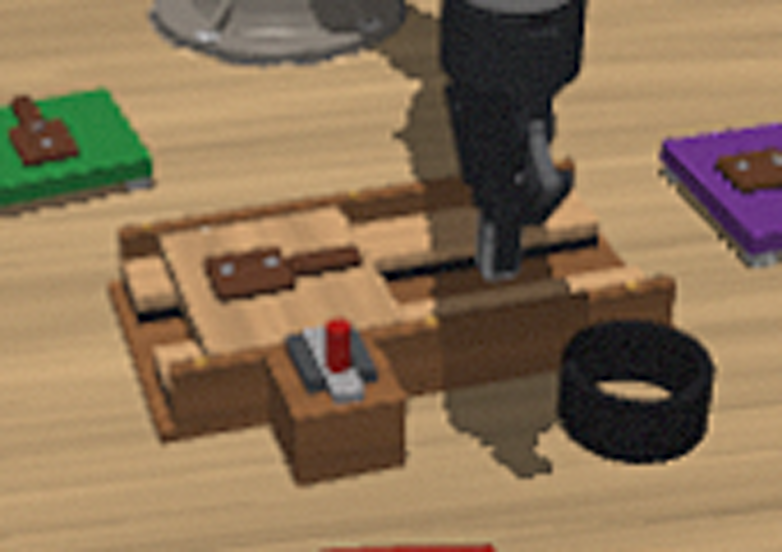

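The board sits flat, level with the cheek tops, and the bolt knob (338,345) is untouched. Moving to the outer side of the knob and down.

```bash
python3 -m crank '[[0.013,-0.0945,0,0,-1],[0.013,-0.0945,0,0,-1],[0.013,-0.0945,0,0,-1],[0.013,-0.0945,0,0,-1],[0,0,-0.15,0,-1],[0,0,-0.14,0,-1],[0,0,-0.1,0,-1],[0,0,0,0,-1]]'
python3 - <<'E'
from h import *
f=r.grab_frame("scene");cv2.imwrite("pics/s6.png",cv2.resize(f[140:260,180:350],None,fx=4.6,fy=4.6,interpolation=cv2.INTER_CUBIC))
p=[.5227,-.0002];a=-1.4356;R=np.array([[np.cos(a),-np.sin(a)],[np.sin(a),np.cos(a)]])
print((r.get_obs()['tcp_pos'][:2]-p)@R)
E
```

```text
clock: 8.6
tcp_pos: [0.7004, -0.05, 0.0674]
orientation: [-2.06, -2.363, 0.01]
contact_force: [-0.1, -0.1, -1.0]
grip_width: -0.0
gripper_force: 0.0
[0.07369567 0.17102411]
```

View pics/s6.png

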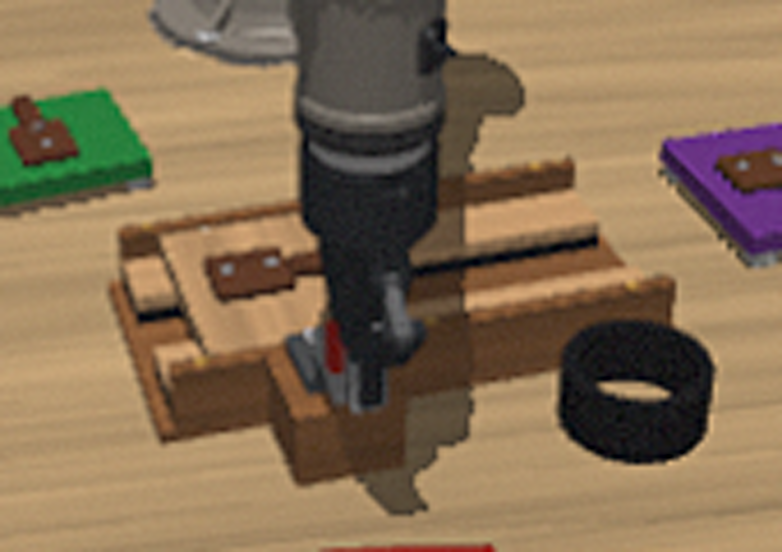

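The fingertips stand beside and outside the knob, just above the bar. Nudging to +x by 2 mm and up 3 mm, then pushing inwards.

```bash
python3 -m crank '[[0.0014,-0.01,0.015,0,-1],[-0.0198,-0.0027,0,0,-1],[-0.0198,-0.0027,0,0,-1],[-0.0198,-0.0027,0,0,-1],[-0.0198,-0.0027,0,0,-1],[-0.0198,-0.0027,0,0,-1],[-0.0198,-0.0027,0,0,-1],[-0.0198,-0.0027,0,0,-1]]'
python3 -m crank '[[-0.0198,-0.0027,0,0,-1],[-0.0198,-0.0027,0,0,-1],[-0.0198,-0.0027,0,0,-1],[0,0,0,0,-1]]'
python3 - <<'E'
from h import *
p=[.5227,-.0002];a=-1.4356;R=np.array([[np.cos(a),-np.sin(a)],[np.sin(a),np.cos(a)]])
print((r.get_obs()['tcp_pos'][:2]-p)@R)
E
```

```text
clock: 9.32
tcp_pos: [0.6773, -0.0558, 0.0754]
orientation: [2.064, 2.369, 0.0]
contact_force: [2.1, 1.2, 0.1]
grip_width: -0.0002
gripper_force: 0.9
clock: 9.65
tcp_pos: [0.665, -0.0574, 0.0754]
orientation: [-2.064, -2.368, 0.0]
contact_force: [0.5, -0.3, -0.9]
grip_width: 0.0
gripper_force: 0.1
[0.07590244 0.13327219]
```

Contact at about 2 N, as expected for the bolt. Continuing to the end stop.

```bash
python3 -m crank '[[-0.0198,-0.0027,0,0,-1],[-0.0198,-0.0027,0,0,-1],[-0.0149,-0.002,0,0,-1],[0,0,0,0,-1]]'
python3 -m crank '[[-0.0149,-0.002,0,0,-1],[-0.0149,-0.002,0,0,-1],[0,0,0,0,-1]]'
python3 - <<'E'
from h import *
p=[.5227,-.0002];a=-1.4356;R=np.array([[np.cos(a),-np.sin(a)],[np.sin(a),np.cos(a)]])
print((r.get_obs()['tcp_pos'][:2]-p)@R)
E
```

```text
clock: 9.98
tcp_pos: [0.654, -0.0589, 0.0753]
orientation: [-2.063, -2.368, 0.001]
contact_force: [0.4, 0.1, 1.0]
grip_width: 0.0003
gripper_force: 0.1
clock: 10.23
tcp_pos: [0.6516, -0.0593, 0.0758]
orientation: [2.06, 2.366, 0.006]
contact_force: [10.2, 0.4, -5.0]
grip_width: 0.0004
gripper_force: 4.5
[0.07590149 0.1197233 ]
```

The force jumped to 10 N near the expected end stop. Retreating and checking.

```bash
python3 -m crank '[[0.03,0.004,0,0,-1],[0.1,0.0135,0,0,-1],[0.05,0,0.1,0,-1],[0,0.05,0.18,0,-1],[0,0.1,0.18,0,-1],[0,0.18,0.1,0,-1],[0,0.18,0,0,-1],[0,0,0,0,-1]]'
python3 - <<'E'
from h import *
f=r.grab_frame("top");cv2.imwrite("pics/t7.png",cv2.resize(f[135:225,185:305],None,fx=6.5,fy=6.5,interpolation=cv2.INTER_CUBIC))
f=r.grab_frame("scene");cv2.imwrite("pics/s7.png",cv2.resize(f[140:260,180:350],None,fx=4.6,fy=4.6,interpolation=cv2.INTER_CUBIC))
E
```

```text
clock: 10.9
tcp_pos: [0.6852, 0.0565, 0.1885]
orientation: [-2.049, -2.377, -0.009]
contact_force: [-0.1, 2.9, -1.6]
grip_width: 0.0002
gripper_force: 0.0
```

View pics/t7.png

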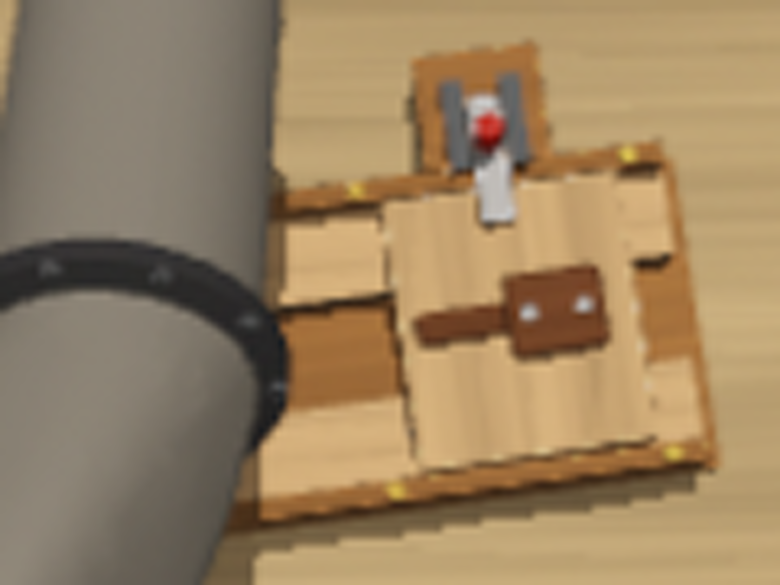

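View pics/s7.png

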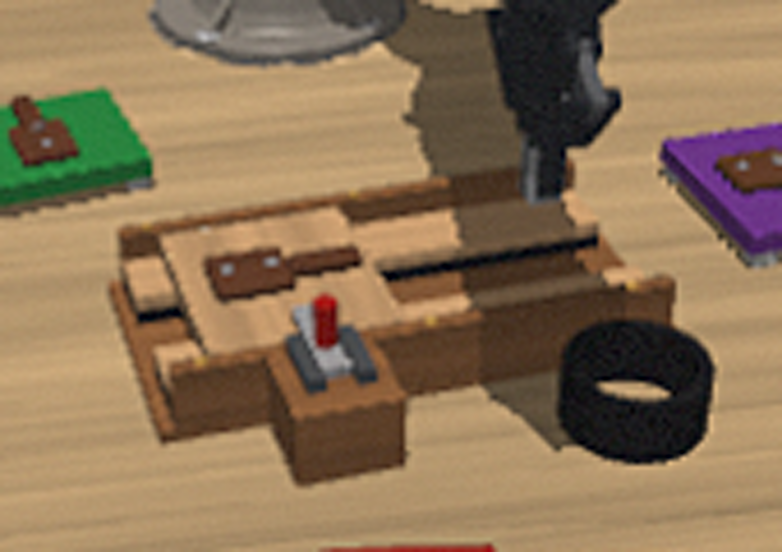

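The bolt now lies over the board's edge, with the knob at (488,128), and the board is flat. Checking the bolt's travel numerically.

```bash
python3 - <<'E'
from h import *
p=[.5227,-.0002];a=-1.4356;R=np.array([[np.cos(a),-np.sin(a)],[np.sin(a),np.cos(a)]])
J=lambda q,z:((ray(raw(q),z)[:,:2]-p)@R*1000).round(1)
print("knob",J([[482,80],[488,128]],.0955));print("bolt tip",J([[482,223],[514,220]],.0635))
print("board",J([[387,203],[417,472],[655,440],[617,175]],.052))
E
```

```text
knob [[ 76.5 123.7]
 [ 75.5  97. ]]
bolt tip [[65.8 53.6]
 [83.2 52.6]]
board [[ 16.7  75.1]
 [ 10.8 -73.8]
 [139.8 -76.2]
 [143.6  71.6]]
```

The bolt tip is about 22 mm over the board's edge (21 mm means fully in), and the board is at x≈78 mm (within the 4 mm play). Both match being home. Handing in.

```bash
python3 -m crank '[[0,0,0,0,-1],[0,0,0,0,-1],[0,0,0,0,-1]]'; python3 -c "
from bench import r
print(r.hand_in())"
```

```text
clock: 11.25
tcp_pos: [0.6845, 0.0436, 0.1869]
orientation: [-2.067, -2.366, 0.002]
contact_force: [0.1, -0.3, -0.4]
grip_width: -0.0004
gripper_force: 0.0
the job is handed in; nothing more can be done
None
```

I handed in the job at about 11 s: in the last pictures the board sits flat in its notches at x≈78 mm and the bolt is fully in over its edge; the hand-in gave no verdict.

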